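# Close the gear housing with the cover that fits its guide pins

## Robot

A 6-joint arm with a two-finger parallel gripper is mounted at the origin on the work surface. World frame = base frame: x ahead of the robot, y to its left, z up, the work surface at z = 0. Lengths are in m, angles in rad, forces in N, time in s.
With the tool pointing down it reaches from about 0.3 to 0.875 m from the base axis. Payload 6.4 kg.
Tool frame: the origin (TCP) lies midway between the tips of the shut fingers; the grasp point (between the pads) lies 19 mm behind it; x points along the fingers, y is the direction in which the jaws open and shut, and the axes are right-handed (so a half turn about x gives the same grasp; the last joint's range is limited). The gripper opens to 85 mm and grips with 20 to 120 N. Pads are 22 mm wide; open, the fingers measure 114 mm over their backs; the gripper's body (76 mm by 85 mm) begins 54 mm behind the grasp point. The pads swing forward as they close: fully open they stand 13 mm farther back than shut.
Start: joints at [-1.331, 0.181, 1.607, -0, 1.354, -0.206], TCP at [0.248, -0.519, 0.231] pointing down, gripper open.
Joint ranges: [-2.99, 2.99], [-0.89, 2.07], [0.3, 2.58], [-1.14, 4.28], [0, 2.63], [-3.12, 3.12]. Speed limits (rad/s): [2.57, 2.57, 3.01, 3.14, 3.14, 3.14].

## Interface

Orientations are given as a unit quaternion [w, x, y, z].
In Python, from bench import ctrl gives the robot as it stands.
- The arm moves only by the tool step_arm, never from a script. Its argument "motion" is a list of rows, each a list of 7 numbers: the shift along the tool's x, y, z in mm, then the turn, a rotation vector about the tool's x, y, z in degrees, then the closure in counts, from 0 (fully open) to 255 (shut). In form: [[tx, ty, tz, rx, ry, rz, hand], ...]. A call has 1 to 10 rows; each row is the pose to reach, as a shift and turn from the pose commanded when the call began, along the tool's axes at that moment; what a row does not reach only later rows make up. A row lasts 1/8 s, in which the tool goes at most 62.5 mm and 10.7 degrees, less where a joint would pass 70% of its speed; a pose out of reach is approached as far as the arm can. A call with a gripper value outside its range is refused whole. The fingers move at their own pace and stop on an object; the grip force is fixed at half the most. Time passes only in rows, so rows that repeat a pose let the fingers close. It gives the time, the measured TCP pose, the force and the opening at its end, in the units of the state.
- ctrl.get_obs(): the state, without advancing time (a new reading comes with each control period).
- ctrl.camera(name): name is "side" or "top" or "wrist"; returns (picture, depth): 420x560x3 uint8, red, green, blue; 420x560 float32, m along the optical axis (not along the pixel's ray), 0 where there is no reading.
- ctrl.camera_info(name): a dict with "fx", "fy", "cx", "cy" (pixels), "T" (4x4, takes a point from camera to world coordinates); the wrist camera has in their place "hand_eye" (4x4, takes a point from camera to tool coordinates, whose origin is the TCP and whose axes are the tool frame's). Camera axes: x right, y down, z forward; pixel columns grow to the right and rows downward; lengths in m; the calibration is good to about 2 mm. A picture is of the moment at which its call begins: read the wrist's pose just before it. camera_info takes no time and is no camera call.
- ctrl.hand_in(): hands the job in, once; it reports no verdict.
The state is a dict: "time_s": time; "q": joint angles; "dq": joint speeds; "joint_efforts": joint torques, N m; "eef_pos": TCP position; "eef_rot": TCP orientation; "wrist_force": force on the tool from outside, world axes, zero at the start; "torque": the same for the moment, N m; "opening": opening from 0.0 (shut) to 1.0 (fully open).
Only numpy, scipy, OpenCV 4.12 (cv2) and the standard library are available. Lean on these libraries where they do the work, as an engineer would, in place of code of your own. Each camera call takes 0.05 s, during which the arm holds its last target. There are 200 camera calls.

## Task

Close the open gear housing on the bench: take the long cover with the two big holes and seat it over both of the housing's guide pins, lying flat and fully home on the housing, and let go of it. The other two covers (a shorter one with two holes and one without big holes) do not fit: leave them where they lie.

Things in the scene. Friction and masses are not known exactly. Their poses are not given: they have to be found in the camera images.
- cover: Cover to fit: bare cast-aluminium plate 150 (x) by 70 (y) by 8 mm, flat on the bench, two 26 mm round through holes at x = +50 and -50 mm, y = 0, and in the middle an upright rectangular boss to grip: 56 mm (x) by 30 mm (y), from 8 to 44 mm above the underside. About 0.35 kg. Origin: centre of the underside; x along its length, z up. Fits either way round.
- housing: Open grey gear housing fixed to the bench, 160 (x) by 80 (y) by 45 mm high, low feet at the ends, dark cavity with two gears. Two steel pins on its top at x = +50 and -50 mm, y = 0: 14 mm thick for 8 mm, then tapering to 5 mm at the tip, 26 mm above the top. Origin: centre of the underside, at bench level; x along its length, z up. Cover fully home: its origin is 45 mm above this one.
- short_cover: A cover for another machine, to be left alone: same material and plate, 110 by 70 by 8 mm, two 26 mm holes only 70 mm apart, boss 36 mm long (x), 30 mm wide, up to 44 mm above the underside. Origin: centre of the underside; x along its length.
- plain_cover: A cover for another machine, to be left alone: same material, outline (150 by 70 by 8 mm) and boss (56 by 30 mm, up to 44 mm) as the cover to fit, but without the two big holes: only four 8 mm dark bolt spots near its corners. Origin: centre of the underside; x along its length.
Mind the look-alikes: they are no part of the job. What is shaped like the cover but purple or turquoise is not meant.

How it is judged:
By the outcome, as a careful person would: the job done as asked, in the order asked, and still so for the second after the job is handed in, with the robot touching nothing.
It also fails if it takes over 38 s, if anything falls off the work surface, if the arm or the gripper's body presses on something with over 40 N, if the wrist force passes 120 N, or if a joint passes its speed limit or range.

## Working session

There is one attempt and no reset: what is moved stays moved. The work goes in short steps, Python scripts to look and compute and a tool call to move; the robot and the scene stay as the last step left them, time stands still between calls to the robot, and variables do not carry over. Pictures are saved under pics/ and viewed, about 8 in all and at most 12, crops included, and the job is handed in when it is done.

Besides the shell and the picture viewer there is one more tool, called after "Emit:" in YAML: its name, and indented under it one key for each argument. step_arm: Moves the arm, as the interface text tells. Its arguments: {"type":"object","properties":{"motion":{"type":"array","items":{"type":"array","items":{"type":"number"}}}},"required":["motion"]}

```bash
mkdir -p pics; ls; cat > h.py <<'E'
import numpy as np, cv2
from bench import ctrl
from scipy.spatial.transform import Rotation as R
def toolT(o):
    T=np.eye(4); q=o['eef_rot']; T[:3,:3]=R.from_quat([q[1],q[2],q[3],q[0]]).as_matrix(); T[:3,3]=o['eef_pos']; return T
def shot(name):
    o=ctrl.get_obs(); i=ctrl.camera_info(name); p,d=ctrl.camera(name)
    T=toolT(o)@np.array(i['hand_eye']) if name=='wrist' else np.array(i['T'])
    v,u=np.mgrid[:d.shape[0],:d.shape[1]]
    P=np.stack([(u-i['cx'])/i['fx']*d,(v-i['cy'])/i['fy']*d,d],-1)@T[:3,:3].T+T[:3,3]
    P[d==0]=np.nan
    return p,d,P,T,i
E
python3 - <<'E'
from h import *
o=ctrl.get_obs(); print(o)
for n in('top','side'):
    p,d,P,T,i=shot(n); np.savez(f'{n}0.npz',p=p,P=P,T=T,K=[i[k] for k in('fx','fy','cx','cy')])
    print(n,T.round(3).tolist(),i['fx'])
    cv2.imwrite(f'pics/{n}0.png',cv2.resize(p[...,::-1],(784,588)))
E
```

```text
pics
{'time_s': 0.0, 'q': array([-1.33129058e+00,  1.81547362e-01,  1.60800616e+00,  2.01263167e-05,
        1.35378480e+00, -2.06290827e-01]), 'dq': array([ 0.00023772, -0.00020752, -0.00207556, -0.00112933,  0.00113155,
       -0.00010692]), 'joint_efforts': array([-1.44478276e-03, -4.44880128e+01, -3.51340091e+01, -4.22759704e-04,
        9.08954273e-03, -5.20678284e-06]), 'eef_pos': array([ 0.24782059, -0.51824916,  0.23038148]), 'eef_rot': array([-0.15569222, -0.68961034, -0.15692666,  0.68961695]), 'wrist_force': array([-1.79114224, -0.47778226, -0.15179136]), 'torque': array([-0.00481538, -0.02892063, -0.05693498]), 'opening': 0.9991762739642335}
top [[0.008, -0.998, 0.066, 0.334], [-1.0, -0.008, -0.005, -0.094], [0.005, -0.066, -0.998, 1.398], [0.0, 0.0, 0.0, 1.0]] 425.04707188854354
side [[-1.0, 0.01, 0.011, 0.417], [0.0, 0.747, -0.665, 0.755], [-0.015, -0.665, -0.747, 1.02], [0.0, 0.0, 0.0, 1.0]] 412.4358050866515
```

View pics/top0.png

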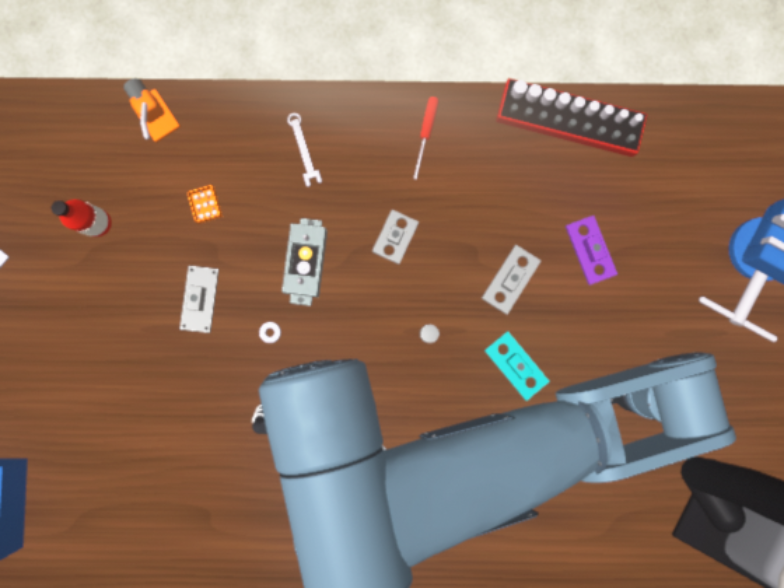

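In the top view (784x588 picture), the grey covers are at (396,236), short with 2 close holes; (512,280), long with two holes; and (198,298), plain with corner spots. The purple one is at (592,250) and the turquoise one at (517,365). The housing is at (304,262). The grey piece at (512,280) fits the description, and I'll confirm that in a crop.

```bash
python3 - <<'E'
from h import *
D=np.load('top0.npz');p,P=D['p'],D['P']
z=P[...,2]
def comp(m,u,v):
    n,l,s,c=cv2.connectedComponentsWithStats(m.astype(np.uint8),connectivity=4)
    ys,xs=np.where(m); k=np.argmin((xs-u)**2+(ys-v)**2); return l==l[ys[k],xs[k]]
for name,u,v in(('cover',366,200),('short',283,169),('plain',141,213),('housing',217,187)):
    for lo in(.004,.036):
        m=comp(z>lo,u,v); q=P[m][:,:2]
        (c,s,a)=cv2.minAreaRect((q*1000).astype(np.float32))
        print(name,lo,m.sum(),np.round(c,1),np.round(s,1),round(a,1),'medz',np.round(np.nanpercentile(z[m],[5,50,95])*1000,1))
    # pixel pitch
cr=p[110:250,120:460][:,:,::-1]
a=cv2.resize(p[160:240,320:420][...,::-1],(700,560),interpolation=cv2.INTER_CUBIC)
cv2.imwrite('pics/cov.png',a)
S=np.load('side0.npz');ps,Ps=S['p'],S['P']
def proj(X):
    T=np.linalg.inv(S['T']);f=S['K'];c=T[:3,:3]@X+T[:3,3];return f[0]*c[0]/c[2]+f[2],f[1]*c[1]/c[2]+f[3]
print(proj(P[200,366]),proj(P[187,217]))
E
```

```text
cover 0.004 776 [ 471.6 -382.2] [ 77.4 151.7] 57.8 medz [ 4.5  8.9 44.5]
cover 0.036 162 [ 473.3 -378.8] [30.4 55.9] 55.8 medz [38.4 43.1 48.2]
short 0.004 567 [ 570.2 -108.8] [ 79.9 113.3] 65.2 medz [ 4.6  8.2 44.5]
short 0.036 104 [ 572.2 -105.6] [30.3 35.1] 64.9 medz [38.  42.9 47.3]
plain 0.004 904 [421.4 349.1] [ 78.  150.7] 82.8 medz [ 4.8  8.7 45. ]
plain 0.036 170 [421.3 351.5] [30.8 55.4] 84.0 medz [38.  43.3 47.9]
housing 0.004 1473 [510.9 107.6] [ 89.2 203.3] 83.3 medz [ 6.9 40.3 48.6]
housing 0.036 2 [498.6 105.6] [3. 0.] 93.8 medz [36.3 36.9 37.5]
(np.float64(270.27589510240784), np.float64(153.939308097068)) (np.float64(253.90597086051872), np.float64(269.4300346506171))
```

View pics/cov.png

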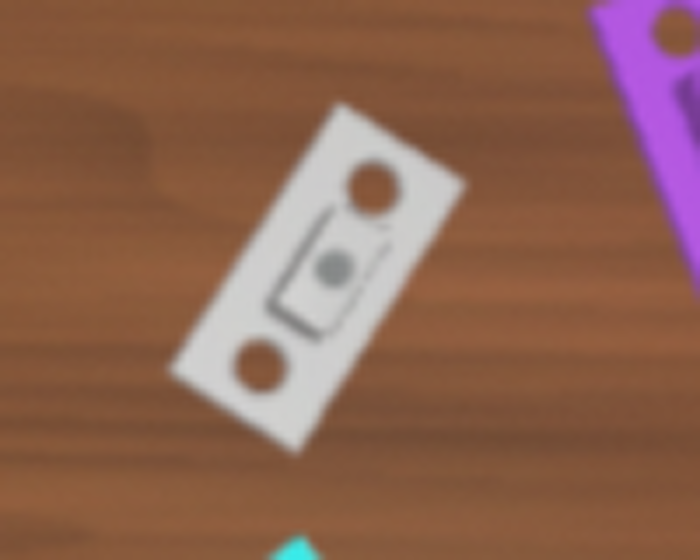

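View pics/side0.png

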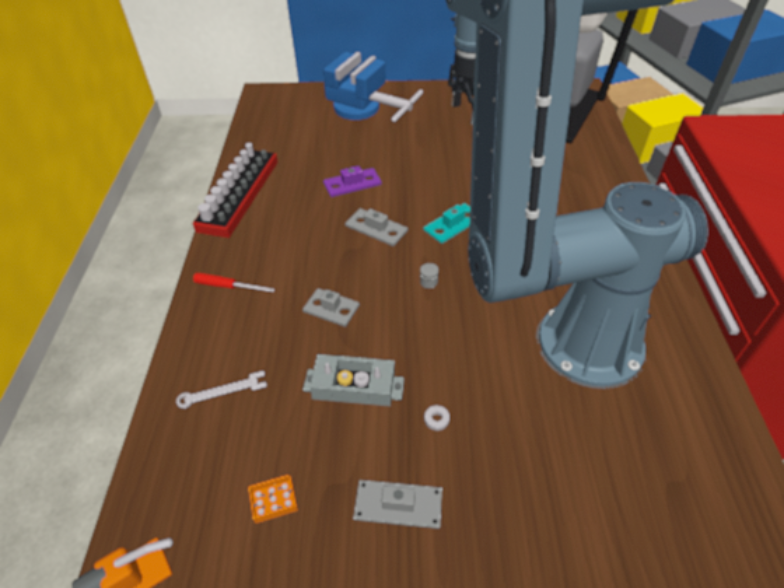

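The crop confirms it: the long grey plate has two big holes at about (373,187) and (260,365) in the crop, with the boss between them. The side view agrees: cover at (376,226), housing at (352,380) with two pins. Next I'll work out the approach move.

```bash
cat >> h.py <<'E'
def goal(x,y,z,yaw):  # mm, deg of tool y in world; tool x down. Prints shift mm / rotvec deg from present pose
    o=ctrl.get_obs(); T=toolT(o)
    best=None
    for k in(0,180):
        a=np.radians(yaw+k); Y=np.array([np.cos(a),np.sin(a),0]); X=np.array([0,0,-1.]); M=np.stack([X,Y,np.cross(X,Y)],1)
        rv=np.degrees(R.from_matrix(T[:3,:3].T@M).as_rotvec()); s=T[:3,:3].T@(np.array([x,y,z])-1000*T[:3,3])
        print('shift',s.round(1),'rot',rv.round(1))
    Yc=T[:3,1]; print('now',(1000*T[:3,3]).round(1),'yaw',np.degrees(np.arctan2(Yc[1],Yc[0])).round(2),'X',T[:3,0].round(3),'q',o['q'].round(3),'t',round(o['time_s'],2),'F',o['wrist_force'].round(1),'open',round(o['opening'],3))
E
python3 - <<'E'
from h import *
goal(472,-380,230,57.8)
print(np.array(ctrl.camera_info('wrist')['hand_eye']).round(3), ctrl.camera_info('wrist')['fx'])
E
```

```text
shift [   0.6  -28.1 -261.9] rot [-1.223e+02 -1.000e-01  0.000e+00]
shift [   0.6  -28.1 -261.9] rot [57.7  0.   0.1]
now [ 247.8 -518.3  230.5] yaw -64.46 X [-0.     0.002 -1.   ] q [-1.331  0.181  1.608  0.     1.354 -0.206] t 0.1 F [-0.2  0.3 -0.7] open 0.998
[[ 0.001 -0.324  0.946 -0.143]
 [ 1.     0.001 -0.001 -0.   ]
 [-0.001  0.946  0.324 -0.083]
 [ 0.     0.     0.     1.   ]] 351.77738786258374
```

Emit:
step_arm:
  motion:
    - [0,-5,-50,10,0,0,0]
    - [0,-11,-104,20,0,0,0]
    - [0,-17,-156,30,0,0,0]
    - [0,-22,-208,40,0,0,0]
    - [0,-28,-262,50,0,0,0]
    - [0,-28,-262,57.7,0,0,0]
    - [0,-28,-262,57.7,0,0,0]

```text
time_s: 0.98
eef_pos: [0.4725, -0.3798, 0.2307]
eef_rot: [0.195, -0.679, 0.195, 0.68]
wrist_force: [0.1, -0.0, 0.3]
opening: 0.999
```

```bash
python3 - <<'E'
from h import *
goal(472,-380,120,57.8)
p,d,P,T,i=shot('wrist')
np.savez('w1.npz',p=p,P=P,T=T,K=[i[k] for k in('fx','fy','cx','cy')])
cv2.imwrite('pics/w1.png',p[...,::-1])
z=P[...,2]*1000; near=np.hypot(P[...,0]-.472,P[...,1]+.38)<.12
for lo,hi in((-5,3),(5,12),(38,50)):
    m=near&(z>lo)&(z<hi); q=(P[m][:,:2]*1000).astype(np.float32)
    c,s,a=cv2.minAreaRect(q); print(lo,hi,m.sum(),np.round(c,1),np.round(s,1),round(a,1),'zmed',np.median(z[m]).round(1))
# hole centres by rectifying plate-top plane z=8
K=np.array([[i['fx'],0,i['cx']],[0,i['fy'],i['cy']],[0,0,1]]);Ti=np.linalg.inv(T)
def rect(z0,cx,cy,half=100,sc=2.5):
    n=int(2*half*sc); g,h=np.meshgrid(np.arange(n),np.arange(n)); X=np.stack([(cx-half+g/sc)/1e3,(cy-half+h/sc)/1e3,np.full(g.shape,z0/1e3)],-1)
    c=(X@Ti[:3,:3].T+Ti[:3,3])@K.T; return cv2.remap(p,(c[...,0]/c[...,2]).astype(np.float32),(c[...,1]/c[...,2]).astype(np.float32),cv2.INTER_CUBIC)
r=rect(8,472,-380); cv2.imwrite('pics/w1r.png',np.hstack([r,rect(44,472,-380)])[...,::-1][:, :1000][::1])
cv2.imwrite('pics/w1c.png',cv2.resize(np.hstack([r,rect(44,472,-380)])[...,::-1],(800,400)))
E
```

```text
shift [110.7   0.5   0.2] rot [-1.798e+02 -0.000e+00  1.000e-01]
shift [110.7   0.5   0.2] rot [0.2 0.1 0. ]
now [ 472.5 -379.8  230.7] yaw -122.01 X [-0.001  0.001 -1.   ] q [-0.872  0.251  1.525 -0.     1.367  1.257] t 0.97 F [ 0.1 -0.   0.3] open 0.999
-5 3 30131 [ 472.  -380.1] [239.5 239.6] 29.0 zmed 0.1
5 12 6535 [ 473.6 -378.2] [ 70.2 150.1] 57.7 zmed 8.1
38 50 1734 [ 473.7 -378.8] [29.6 55.7] 57.1 zmed 44.0
```

View pics/w1c.png

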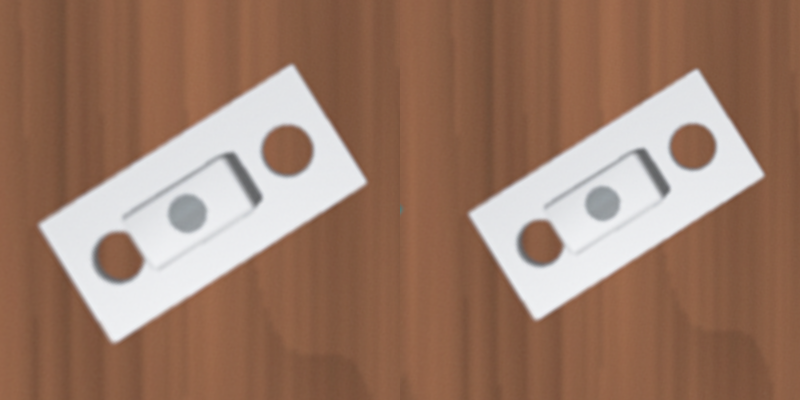

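The rectified wrist view shows the two-hole plate: left panel, holes at about (118,257) and (287,150), boss in the middle. The plate and boss fits agree on (473.6, -378.5) mm, long axis at -32.3°. I'll descend and grip.

Emit:
step_arm:
  motion:
    - [50,-1.5,0,0.3,0,0,0]
    - [100,-1.5,0,0.3,0,0,0]
    - [150,-1.5,0,0.3,0,0,0]
    - [190,-1.5,0,0.3,0,0,0]
    - [210,-1.5,0,0.3,0,0,0]
    - [217,-1.5,0,0.3,0,0,0]
    - [217,-1.5,0,0.3,0,0,255]
    - [217,-1.5,0,0.3,0,0,255]
    - [217,-1.5,0,0.3,0,0,255]
    - [217,-1.5,0,0.3,0,0,255]

```text
time_s: 2.28
eef_pos: [0.4739, -0.3801, 0.0158]
eef_rot: [-0.197, 0.68, -0.198, -0.678]
wrist_force: [0.4, 0.1, 7.2]
opening: 0.341
```

Emit:
step_arm:
  motion:
    - [0,0,0,0,0,0,255]
    - [0,0,0,0,0,0,255]
    - [-10,0,0,0,0,0,255]
    - [-40,0,0,0,0,0,255]
    - [-90,0,0,0,0,0,255]
    - [-140,0,0,0,0,0,255]
    - [-160,0,0,0,0,0,255]
    - [-160,0,0,0,0,0,255]

```text
time_s: 3.28
eef_pos: [0.4734, -0.3797, 0.1751]
eef_rot: [-0.197, 0.68, -0.198, -0.678]
wrist_force: [-0.1, 1.0, -3.9]
opening: 0.341
```

The grasp holds: opening 29 mm and about 3.9 N of weight. Next, a hover beside the housing to measure it with the wrist camera past the held cover.

```bash
python3 - <<'E'
from h import *
goal(492,-55,235,83.3)
E
```

```text
shift [ -60.4 -283.9  158.4] rot [ 1.542e+02 -1.000e-01  1.000e-01]
shift [ -60.4 -283.9  158.4] rot [-25.8  -0.1  -0.1]
now [ 473.4 -379.7  175.1] yaw -122.45 X [ 0.001 -0.002 -1.   ] q [-0.871  0.302  1.577 -0.     1.26   1.266] t 3.27 F [-0.1  1.  -3.9] open 0.341
```

Emit:
step_arm:
  motion:
    - [-20,-15,9,-2,0,0,255]
    - [-50,-50,28,-6,0,0,255]
    - [-60,-95,53,-11,0,0,255]
    - [-60,-140,78,-16,0,0,255]
    - [-60,-190,106,-21,0,0,255]
    - [-60,-235,131,-25.8,0,0,255]
    - [-60,-270,151,-25.8,0,0,255]
    - [-60,-284,158,-25.8,0,0,255]
    - [-60,-284,158,-25.8,0,0,255]
    - [-60,-284,158,-25.8,0,0,255]

```text
time_s: 4.53
eef_pos: [0.492, -0.056, 0.2335]
eef_rot: [0.041, -0.705, 0.042, 0.706]
wrist_force: [0.5, 0.6, -2.4]
opening: 0.344
```

```bash
python3 - <<'E'
from h import *
goal(510,107,160,83.3)
p,d,P,T,i=shot('wrist')
np.savez('w2.npz',p=p,P=P,T=T,K=[i[k] for k in('fx','fy','cx','cy')])
cv2.imwrite('pics/w2.png',p[...,::-1])
z=P[...,2]*1000; near=np.hypot(P[...,0]-.511,P[...,1]-.107)<.12
for lo,hi in((5,40),(41,50),(53,80)):
    m=near&(z>lo)&(z<hi); q=(P[m][:,:2]*1000).astype(np.float32)
    if m.sum()<5: print(lo,m.sum());continue
    c,s,a=cv2.minAreaRect(q); print(lo,hi,m.sum(),np.round(c,1),np.round(s,1),round(a,1),'zmed',np.median(z[m]).round(1))
m=near&(z>53)&(z<80)
n,l,s,c=cv2.connectedComponentsWithStats(m.astype(np.uint8))
for k in range(1,n): print(s[k,4],c[k].round(0),(np.mean(P[l==k],0)*1000).round(1))
D=np.load('top0.npz');Pt=D['P'];zt=Pt[...,2]*1000;nt=np.hypot(Pt[...,0]-.511,Pt[...,1]-.107)<.12
for lo,hi in((41,50),(53,80)):
    m=nt&(zt>lo)&(zt<hi);q=(Pt[m][:,:2]*1000).astype(np.float32);print('top',lo,m.sum(),cv2.minAreaRect(q))
E
```

```text
shift [  73.4 -164.     1. ] rot [ 1.8e+02 -0.0e+00 -1.0e-01]
shift [  73.4 -164.     1. ] rot [-0.   0.1 -0. ]
now [492.  -56.  233.5] yaw -96.72 X [-0.001 -0.    -1.   ] q [-3.530e-01 -2.000e-03  1.800e+00 -1.000e-03  1.345e+00  1.335e+00] t 4.53 F [ 0.5  0.6 -2.4] open 0.344
5 40 7508 [510.9 103.1] [ 77.2 201.9] 84.1 zmed 20.3
41 50 8638 [510.7 105.3] [ 81.2 160.2] 83.7 zmed 45.2
53 80 438 [511.2 104.2] [ 11.7 112.2] 83.5 zmed 61.3
240 [ 94. 130.] [560.9  97.   62.1]
198 [111. 234.] [462.9 108.5  62. ]
top 41 657 ((511.0232849121094, 103.97425842285156), (80.66006469726562, 159.63026428222656), 83.49247741699219)
top 53 26 ((512.2843627929688, 102.92301940917969), (158.0416717529297, 29.878456115722656), 5.590366363525391)
```

View pics/w2.png

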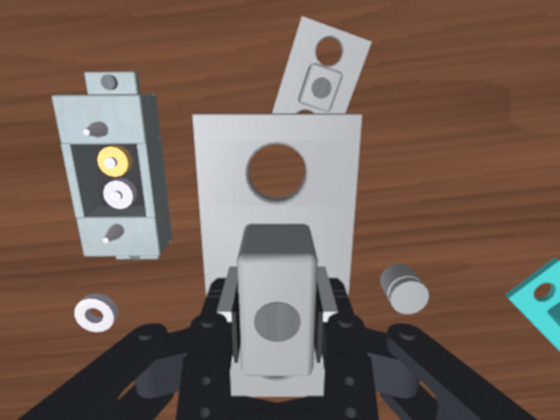

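Wrist view: housing at left with pins at about (94,130) and (111,234). The held cover has its far hole at (277,172), and the short cover at (322,70) is untouched. Top and wrist estimates agree: housing at about (511, 105), jaw yaw 83.5°. Next I'll check the cover's pose in the hand.

```bash
python3 - <<'E'
from h import *
D=np.load('w2.npz');p,P=D['p'],D['P']
Tt=toolT(ctrl.get_obs())
Q=((P-Tt[:3,3])@Tt[:3,:3])*1000
for v in(125,140,165,200,215,225,250,300,340,370):print(v,Q[v,277].round(1),Q[v,220].round(1),Q[v,330].round(1))
m=np.zeros(P.shape[:2],bool);m[116:225,195:360]=1
m&=(np.abs(Q[...,0]-8)<30)&(np.abs(Q[...,1])<40)&(Q[...,2]>25)
A=np.c_[Q[m][:,1:],np.ones(m.sum())];c=np.linalg.lstsq(A,Q[m][:,0],rcond=None)[0];print('plate x = a y + b z + c',c.round(4))
q=Q[m][:,1:].astype(np.float32);print('y',np.percentile(q[:,0],[1,50,99]).round(1),'zmax',np.percentile(q[:,1],99.5))
hm=np.zeros_like(m);hm[135:210,240:312]=1;hm&=P[...,2]<.1
print('hole px',hm.sum(),np.mean(np.argwhere(hm),0))
v,u=np.mean(np.argwhere(hm),0);fx,fy,cx,cy=D['K'];i=ctrl.camera_info('wrist');H=np.array(i['hand_eye'])
r=H[:3,:3]@np.array([(u-cx)/fx,(v-cy)/fy,1]);o=H[:3,3]*1000
# intersect plate plane
t=(c[2]+c[0]*o[1]+c[1]*o[2]-o[0])/(r[0]-c[0]*r[1]-c[1]*r[2]);print('hole tool',(o+t*r).round(1))
E
```

```text
125 [  8.5  -0.2 -69.2] [  8.6 -24.1 -69.2] [  8.4  21.9 -69.2]
140 [  8.8  -0.2 -63. ] [  8.5 -24.4 -63. ] [  7.3  22.1 -63.2]
165 [232.4  -0.3  -7.1] [  7.5 -24.8 -52.5] [  8.   22.7 -52.4]
200 [ 11.3  -0.2 -35.5] [  7.9 -25.7 -36.6] [  8.   23.5 -36.6]
215 [  7.6  -0.2 -29.6] [  7.4 -25.9 -29.6] [  8.1  23.9 -29.5]
225 [  3.1  -0.2 -26.5] [  9.1 -26.5 -24.1] [  8.1  24.1 -24.6]
250 [-23.2  -0.1 -26.6] [  7.5 -26.9 -12.2] [  8.4  24.8 -11.8]
300 [-27.6  -0.1  -8. ] [-31.4 -21.  -10.4] [-30.1  19.5  -9.6]
340 [-29.   -0.1   9.2] [-54.7 -17.3 -11.6] [-53.9  16.1 -11. ]
370 [-27.4  -0.1  25.3] [-71.  -14.6 -15.5] [-71.2  13.4 -15.8]
plate x = a y + b z + c [0. 0. 0.]Traceback (most recent call last):
  File "<stdin>", line 9, in <module>
    return _quantile_unchecked(
        a, q, axis, out, overwrite_input, method, keepdims, weights)
    return _ureduce(a,
                    func=_quantile_ureduce_func,
    ...<5 lines>...
                    overwrite_input=overwrite_input,
                    method=method)
    r = func(a, **kwargs)
    result = _quantile(arr,
                       quantiles=q,
    ...<2 lines>...
                       out=out,
                       weights=wgt)
    slices_having_nans = np.isnan(arr[-1, ...])
                                  ~~~^^^^^^^^^
IndexError: index -1 is out of bounds for axis 0 with size 0
```

The cover sits square in the hand: underside 16 mm beyond the TCP, offset under 1 mm. Moving over the pins now.

Emit:
step_arm:
  motion:
    - [0,-20,0,0,0,0,255]
    - [0,-65,0,0,0,0,255]
    - [0,-115,0,0,0,0,255]
    - [0,-150,0,0,0,0,255]
    - [30,-162,0,-0.2,0,0,255]
    - [70,-162,0,-0.2,0,0,255]
    - [110,-162,0,-0.2,0,0,255]
    - [130,-162,0,-0.2,0,0,255]
    - [133,-162,0,-0.2,0,0,255]
    - [133,-162,0,-0.2,0,0,255]

```text
time_s: 5.82
eef_pos: [0.5117, 0.1053, 0.1019]
eef_rot: [-0.04, 0.706, -0.04, -0.706]
wrist_force: [0.6, -0.6, -2.2]
opening: 0.338
```

```bash
python3 - <<'E'
from h import *
goal(511,105,61,83.5)
p,d,P,T,i=shot('wrist'); Tt=toolT(ctrl.get_obs())
s=shot('side')[0]
cv2.imwrite('pics/w3.png',np.hstack([cv2.resize(p[60:340,140:420],(400,400)),cv2.resize(s[200:340,180:320],(400,400),interpolation=cv2.INTER_CUBIC)])[...,::-1])
Q=((P-Tt[:3,3])@Tt[:3,:3])*1000
m=np.zeros(P.shape[:2],bool);m[100:225,190:365]=1
pin=m&(np.abs(Q[...,1])<14)&(np.abs(Q[...,2]+50)<20)&(P[...,2]<.078)&(P[...,2]>.055)
print('pin',pin.sum(),np.argwhere(pin).mean(0),(1000*P[pin]).mean(0).round(1),Q[pin].mean(0).round(1))
pl=m&(np.abs(Q[...,0]-8)<3)&(np.abs(Q[...,1])<40)
A=np.c_[Q[pl][:,1:],np.ones(pl.sum())];c=np.linalg.lstsq(A,Q[pl][:,0],rcond=None)[0];print('plate',c.round(4))
E
```

```text
shift [40.9  0.4  0.7] rot [ 1.8e+02 -0.0e+00  1.0e-01]
shift [40.9  0.4  0.7] rot [-0.  -0.1 -0. ]
now [511.7 105.3 101.9] yaw -96.52 X [ 0.001 -0.    -1.   ] q [-0.024  0.223  1.844 -0.     1.074  1.66 ] t 5.83 F [ 0.6 -0.6 -2.2] open 0.338
pin 436 [156.84174312 276.97706422] [562.1  99.6  63.8] [ 38.7   0.1 -50.3]
plate [ 1.6000e-03 -2.9000e-03  8.2431e+00]
```

View pics/w3.png

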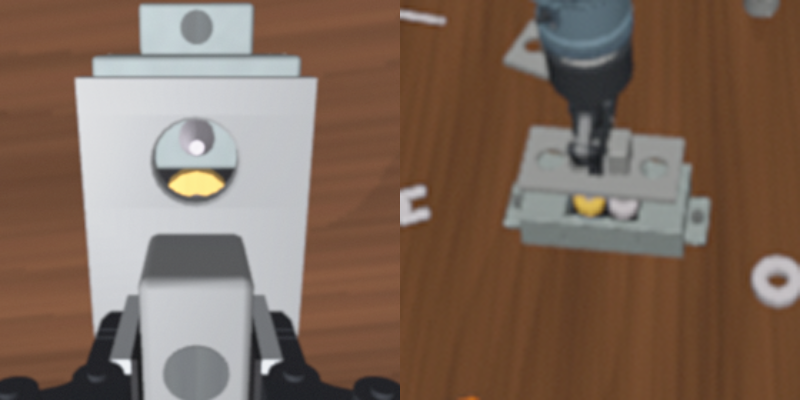

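The pin sits centred in the far hole: tool y 0.1, z -50.3 against the nominal -50. The plate is flat and the side view shows it lined up over the housing. Lowering gently.

Emit:
step_arm:
  motion:
    - [10,0,0,0,0,0,255]
    - [20,0,0,0,0,0,255]
    - [28,0,0,0,0,0,255]
    - [34,0,0,0,0,0,255]
    - [37,0,0,0,0,0,255]
    - [39,0,0,0,0,0,255]
    - [39,0,0,0,0,0,255]
    - [39,0,0,0,0,0,255]

```text
time_s: 6.92
eef_pos: [0.5112, 0.106, 0.0625]
eef_rot: [-0.04, 0.706, -0.04, -0.706]
wrist_force: [0.3, 0.5, -3.2]
opening: 0.339
```

Emit:
step_arm:
  motion:
    - [0.7,0,0,0,0,0,255]
    - [1.4,0,0,0,0,0,255]
    - [1.8,0,0,0,0,0,255]
    - [1.8,0,0,0,0,0,255]

```text
time_s: 7.42
eef_pos: [0.511, 0.106, 0.0608]
eef_rot: [-0.04, 0.706, -0.04, -0.706]
wrist_force: [-2.6, 1.1, 2.8]
opening: 0.339
```

Contact: vertical force went from -3 N to +2.8 N at the expected height. Releasing and backing off.

Emit:
step_arm:
  motion:
    - [0,0,0,0,0,0,130]
    - [0,0,0,0,0,0,90]
    - [0,0,0,0,0,0,0]
    - [0,0,0,0,0,0,0]
    - [0,0,0,0,0,0,0]
    - [-20,0,0,0,0,0,0]
    - [-60,0,0,0,0,0,0]
    - [-110,0,0,0,0,0,0]
    - [-150,0,0,0,0,0,0]
    - [-150,0,0,0,0,0,0]

```text
time_s: 8.68
eef_pos: [0.5134, 0.1061, 0.2145]
eef_rot: [-0.04, 0.709, -0.04, -0.703]
wrist_force: [0.5, -0.1, -0.1]
opening: 1.001
```

```bash
python3 - <<'E'
from h import *
o=ctrl.get_obs();print(o['eef_pos'],o['opening'],o['wrist_force'].round(1))
p,d,P,T,i=shot('wrist'); s=shot('side')[0]
cv2.imwrite('pics/w4.png',np.hstack([cv2.resize(p,(400,300)),cv2.resize(s[195:300,180:320],(400,300),interpolation=cv2.INTER_CUBIC)])[...,::-1])
z=P[...,2]*1000;near=np.hypot(P[...,0]-.511,P[...,1]-.106)<.09
for lo,hi in((49,57),(80,95),(60,75)):
    m=near&(z>lo)&(z<hi);q=(P[m]*1000)
    A=np.c_[q[:,:2]-[511,106],np.ones(len(q))];c=np.linalg.lstsq(A,q[:,2],rcond=None)[0]
    print(lo,m.sum(),cv2.minAreaRect(q[:,:2].astype(np.float32)),'plane',c.round(4))
E
```

```text
[0.51341221 0.10605397 0.21454617] 1.0006160502282324 [ 0.5 -0.1 -0.1]
49 8969 ((510.07330322265625, 106.74046325683594), (70.12670135498047, 149.76467895507812), 83.5487289428711) plane [9.00000e-04 1.30000e-03 5.30704e+01]
80 2463 ((510.81732177734375, 106.59776306152344), (29.8931827545166, 54.9546012878418), 83.71640014648438) plane [-1.25000e-02  3.50000e-03  8.88323e+01]
60 343 ((513.36279296875, 109.20524597167969), (29.242725372314453, 106.69512939453125), 76.84989166259766) plane [ 3.60000e-03 -1.60000e-02  6.68978e+01]
```

View pics/w4.png

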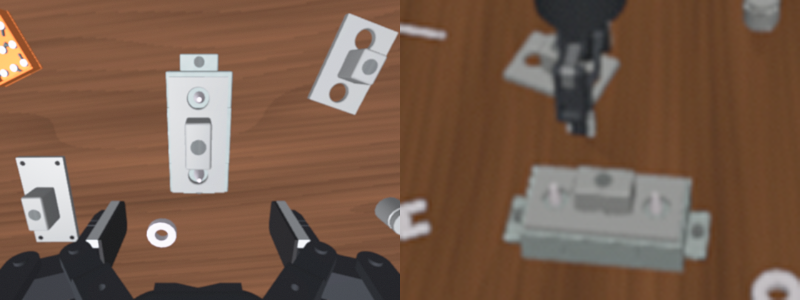

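The cover is home: its top plane is at 53.07 mm (nominal 53) with tilt around 0.1°. Both pins show through the holes, at (198,97) and (198,178) in the left panel, and the gripper is clear and open. Handing in.

```bash
python3 -c "
from bench import ctrl
print(ctrl.hand_in())"
```

```text
the job is handed in; nothing more can be done
None
```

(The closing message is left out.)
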